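# Close and bolt down the burr mill after cleaning

## Task

The burr mill has been cleaned and must be closed up. First shut the hopper lid, which leans back over the rear nuts: swing it over and set it down gently, do not let it drop. Then tighten the four hand nuts clockwise by about half a turn each until they stop, in cross order (begin with any nut, take it fully home, then the one diagonally opposite, then the other two), so that the burr plate seats evenly; leave the jars and the mug where they are.

Things in the scene. Friction and masses are not known exactly. Their poses are not given: they have to be found in the camera images.
- mill: Burr mill, a fixed machine: white housing, 166 x 218 mm, 178 mm high to four pillars on which the plate will seat; drawer front towards the robot. Origin under its centre, on the worktop; x to the mill's back (hinge side), y to its left, z up. Four upright studs at x = +-62, y = +-90 mm carry the nuts.
- plate_center (a point): Centre of the underside of the aluminium burr plate (180 x 236 x 14 mm) across the mill's top; z is its normal. Springs round the studs hold it up against the nuts: slack, it floats about 6 mm above the pillars (this point 184 mm above the worktop); seated, it lies level at 178 mm. It tips a little if drawn down on one side.
- hopper_lid (a joint): Hinge of the hopper lid, rad: 0 = shut flat on the hopper, 1.57 = upright, 2.0 = back stop. Starts at 1.75 to 1.95. Steel disc, 89 mm diameter, 0.15 kg, hinged at the back of the low round hopper (84 mm wide, 28 mm high) in the middle of the plate. A stiff hinge (0.045 Nm) holds it leaning, but let go below about 1 rad it falls shut.
- lid_hinge (a point): Middle of the lid's hinge axis, at the back of the hopper, 45 mm behind the plate's centre, fixed to the plate. y lies along the hinge axis.
- lid_bar (a point): Middle of the lid's black T bar: round, 36 mm long, 14 mm thick, parallel to the hinge 113 mm from it, on a 12 mm wide stem; y along the bar. On top when the lid stands up; when shut it is at the front, level with the hopper rim, 45 mm above plate_center, the front nuts 40 mm beyond its ends. Held by its two ends it swivels between the fingers, which can point down all the way.
- nut_fl (a joint): Turn of the front left (front = the robot's side, left = +y) hand nut, rad. It grows as the nut is tightened (clockwise seen from above); starts at 0.05 to 0.35, stops hard at 2.95 with its corner of the plate seated, about half a turn. Its diagonal partner is the rear right nut. Stays where it is left (friction about 0.08 Nm); it sinks 2 mm per rad.
- nut_fl_grip (a point): On the axis of the front left nut, mid height of its black four-lobed head: 34 mm high, a rounded square 48 mm across the flats, 59 mm over the lobes; 10 mm collar below. x, y are square to the flats and turn with the nut; grip along either. 225 mm high slack, 219 mm tight; stud tip up to 9 mm above the head. A jaw set to 52 mm turns it like a spanner, 0.17 rad play.
- nut_fr (a joint): Turn of the front right hand nut, rad. It grows as the nut is tightened (clockwise seen from above); starts at 0.05 to 0.35, stops hard at 2.95 with its corner of the plate seated, about half a turn. Its diagonal partner is the rear left nut. Stays where it is left (friction about 0.08 Nm); it sinks 2 mm per rad.
- nut_fr_grip (a point): On the axis of the front right nut, mid height of its black four-lobed head: 34 mm high, a rounded square 48 mm across the flats, 59 mm over the lobes; 10 mm collar below. x, y are square to the flats and turn with the nut; grip along either. 225 mm high slack, 219 mm tight; stud tip up to 9 mm above the head. A jaw set to 52 mm turns it like a spanner, 0.17 rad play.
- nut_rl (a joint): Turn of the rear left hand nut, rad. It grows as the nut is tightened (clockwise seen from above); starts at 0.05 to 0.35, stops hard at 2.95 with its corner of the plate seated, about half a turn. Its diagonal partner is the front right nut. Stays where it is left (friction about 0.08 Nm); it sinks 2 mm per rad.
- nut_rl_grip (a point): On the axis of the rear left nut, mid height of its black four-lobed head: 34 mm high, a rounded square 48 mm across the flats, 59 mm over the lobes; 10 mm collar below. x, y are square to the flats and turn with the nut; grip along either. 225 mm high slack, 219 mm tight; stud tip up to 9 mm above the head. A jaw set to 52 mm turns it like a spanner, 0.17 rad play.
- nut_rr (a joint): Turn of the rear right hand nut, rad. It grows as the nut is tightened (clockwise seen from above); starts at 0.05 to 0.35, stops hard at 2.95 with its corner of the plate seated, about half a turn. Its diagonal partner is the front left nut. Stays where it is left (friction about 0.08 Nm); it sinks 2 mm per rad.
- nut_rr_grip (a point): On the axis of the rear right nut, mid height of its black four-lobed head: 34 mm high, a rounded square 48 mm across the flats, 59 mm over the lobes; 10 mm collar below. x, y are square to the flats and turn with the nut; grip along either. 225 mm high slack, 219 mm tight; stud tip up to 9 mm above the head. A jaw set to 52 mm turns it like a spanner, 0.17 rad play.
- coffee_jar: Glass jar with a lid, 64 mm diameter, 110 mm high, loose, right of the mill, origin under its centre. Leave alone.
- mug: Patterned mug with handle, 83 x 116 x 94 mm, loose, right of the mill, origin under its middle. Leave alone.
- spice_jar: Spice jar with a red cap, 45 mm diameter, 106 mm high, loose, right of the mill, origin under its centre. Leave alone.

How it is judged:
By the outcome, as a careful person would: the job done as asked, in the order asked, and still so for the second after the job is handed in, with the robot touching nothing.
It also fails if it takes over 72 s, if anything falls off the work surface, if the arm or the gripper's body presses on something with over 40 N, if the wrist force passes 120 N, or if a joint passes its speed limit or range.

## Robot

A 6-joint arm with a two-finger parallel gripper is mounted at the origin on a cart in front of the work surface, level with it; the furniture and walls round the work are solid. World frame = base frame: x ahead of the robot, y to its left, z up, the work surface at z = 0. Lengths are in m, angles in rad, forces in N, time in s.
With the tool pointing down it reaches from about 0.325 to 0.775 m from the base axis. Payload 9.3 kg.
Tool frame: the origin (TCP) lies midway between the tips of the shut fingers; the grasp point (between the pads) lies 19 mm behind it (manip.tcp_to_grasp is the distance from the TCP to the grasp point, in m); z points along the fingers, y is the line along which they close (so a half turn about z gives the same grasp; the last joint's range is limited). The gripper opens to 85 mm and grips with 20 to 120 N. Pads are 22 mm wide; open, the fingers measure 114 mm over their backs; the gripper's body (76 mm by 85 mm) begins 54 mm behind the grasp point. The pads swing forward as they close: fully open they stand 13 mm farther back than shut.
Start: joints at [1.082, 0.259, 0.021, 1.334, 0, 1.418], TCP at [0.181, 0.519, 0.231] pointing down, gripper open.
Joint ranges: [-3.04, 3.04], [-0.91, 1.82], [-1.04, 1.36], [-1.92, 1.95], [-1.52, 1.45], [-3.14, 3.14]. Speed limits (rad/s): [2.22, 2.22, 2.79, 3.14, 3.14, 3.14].

## Interface

Orientations are given as a rotation vector (axis times angle).
In Python, from cell import manip gives the robot as it stands.
- The arm moves only by the tool move_arm, never from a script. Its argument "targets" is a list that holds one entry, the list of rows, each a list of 7 numbers: the turn, a rotation vector about the tool's x, y, z in degrees, then the shift along the tool's x, y, z in cm, then the opening, from 0 (shut) to 1 (fully open). A call has 1 to 20 rows; each row is the pose to reach, as a shift and turn from the pose commanded when the call began, along the tool's axes at that moment; what a row does not reach only later rows make up. A row lasts 1/8 s, in which the tool goes at most 62.5 mm and 10.7 degrees, less where a joint would pass 70% of its speed; a pose out of reach is approached as far as the arm can. A call with a gripper value outside its range is refused whole. The fingers move at their own pace and stop on an object; "grip_force" is the grip in N (left out, the last holds). Time passes only in rows, so rows that repeat a pose let the fingers close. It gives the time, the measured TCP pose, the force, the opening and the grip force at its end, in the units of the state.
- manip.state(): the state, without advancing time (a new reading comes with each control period).
- manip.grab_frame(name): name is "scene" or "top"; returns a dict with "img" (400x640x3 uint8, red, green, blue), "intrinsics" (3x3 intrinsics, pixels), "k1" (the pictures are not rectified: a ray, as slopes to the right and down, at radius r is drawn at 1 + k1 r^2 times it, then the intrinsics apply), "eye" and "attitude" of the camera in the world. Camera axes: x right, y up, looking along -z (the intrinsics and any distortion apply to the point x, -y, -z); pixel columns grow to the right and rows downward; lengths in m; the calibration is good to about 2 mm. A picture is of the moment at which its call begins. There is no depth.
- manip.job_done(): hands the job in; it is judged then, once.
The state is a dict: "clock": time; "joint_positions": joint angles; "joint_vel": joint speeds; "effort": joint torques, N m; "eef_pos": TCP position; "tcp_rot": TCP orientation; "force": force on the tool from outside, world axes, zero at the start; "moment": the same for the moment, N m; "grip_width": finger opening in m; "grasp_force": force on a finger pad.
Only numpy, scipy, OpenCV 4.12 (cv2) and the standard library are available. Lean on these libraries where they do the work, as an engineer would, in place of code of your own. Each camera call takes 0.05 s, during which the arm holds its last target. There are 200 camera calls.

## Working session

There is one attempt and no reset: what is moved stays moved. The work goes in short steps, Python scripts to look and compute and a tool call to move; the robot and the scene stay as the last step left them, time stands still between calls to the robot, and variables do not carry over. Pictures are saved under pics/ and viewed, at most 10 in all, crops included, and the job is handed in when it is done.

Besides the shell and the picture viewer there is one more tool, called after "Request:" as name(argument=value, ...) on one line, values as JSON. move_arm: Moves the arm, as the interface text tells. Its arguments: {"type":"object","properties":{"targets":{"type":"array","items":{"type":"array","items":{"type":"array","items":{"type":"number"}}}},"grip_force":{"type":"number"}},"required":["targets"]}

```bash
ls; mkdir -p pics
cat > h.py <<'E'
import numpy as np, cv2
from cell import manip
from scipy.spatial.transform import Rotation as R
E
python3 - <<'E'
from h import *
s=manip.state(); print(s)
for n in("scene","top"):
    f=manip.grab_frame(n); cv2.imwrite(f"pics/{n}0.png",f["img"][:,:,::-1])
    print(n,f["intrinsics"],f["k1"],f["eye"],f["attitude"])
E
```

```text
pics
{'clock': 0.0, 'joint_positions': array([ 1.08241032e+00,  2.59209555e-01,  2.07474704e-02,  1.33368228e+00,
       -2.36822590e-05,  1.41817026e+00]), 'joint_vel': array([ 0.00200101,  0.00126925,  0.0003527 ,  0.00022759, -0.00027247,
        0.00067996]), 'effort': array([-7.64440974e-04, -5.55638087e+01,  3.44534576e+01,  1.36913071e-02,
       -1.62137740e-04,  4.40211878e-06]), 'eef_pos': array([0.18110979, 0.51903   , 0.2306511 ]), 'tcp_rot': array([-5.24869241e-01, -3.09702850e+00,  2.02112828e-03]), 'force': array([ 0.20438449,  0.51159507, -0.23558956]), 'moment': array([-0.00700078,  0.02077002, -0.01777515]), 'grasp_force': 0.0, 'grip_width': 0.0854717589396875}
scene [[386.19686246   0.         316.62346596]
 [  0.         386.19686246 198.20529596]
 [  0.           0.           1.        ]] -0.04601511720047805 [ 0.16214617 -0.73498951  0.95769636] [ 0.74715378 -0.18430463 -0.41881316]
top [[381.1138725    0.         329.82073852]
 [  0.         381.1138725  196.7016219 ]
 [  0.           0.           1.        ]] -0.022526090683850558 [ 0.45538682 -0.05009961  1.08908005] [ 0.04639936 -0.01969691 -1.56026793]
```

View pics/scene0.png

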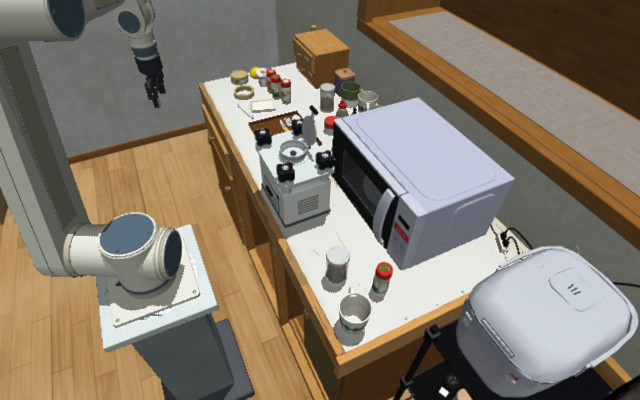

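View pics/top0.png

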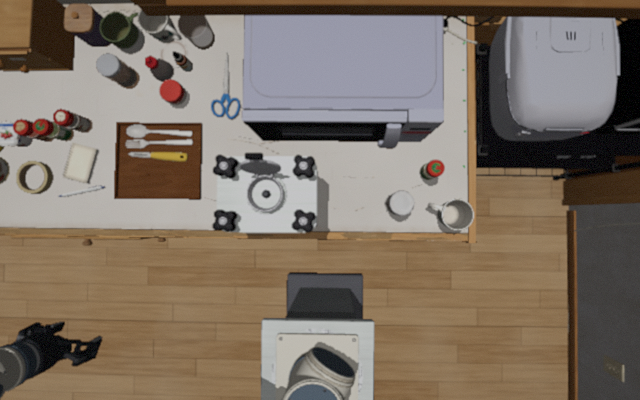

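The scene view shows the mill at about (295,180), with the microwave behind it. The top view puts the nuts near (226,167), (304,167), (224,221) and (304,220), the hopper at (267,194), and the lid bar at (255,156).

```bash
cat >> h.py <<'E'
def rays(f,p):
    K=f["intrinsics"]; d=(np.atleast_2d(p)-K[:2,2])/K[0,0]
    u=d.copy()
    for _ in range(20): u=d/(1+f["k1"]*(u**2).sum(1,keepdims=True))
    v=np.c_[u[:,0],-u[:,1],-np.ones(len(u))]
    return R.from_rotvec(f["attitude"]).apply(v)
def plane(f,p,z):
    v=rays(f,p); e=np.array(f["eye"]); return e+v*((z-e[2])/v[:,2])[:,None]
def proj(f,P):
    c=R.from_rotvec(f["attitude"]).inv().apply(np.atleast_2d(P)-f["eye"])
    u=np.c_[c[:,0],-c[:,1]]/-c[:,2:]
    return u*(1+f["k1"]*(u**2).sum(1,keepdims=True))*f["intrinsics"][0,0]+f["intrinsics"][:2,2]
def tri(f,p,g,q):
    a,b=rays(f,p)[0],rays(g,q)[0]; A=np.c_[a,-b]; d=np.array(g["eye"])-f["eye"]
    t=np.linalg.lstsq(A,d,rcond=None)[0]; P,Q=f["eye"]+a*t[0],g["eye"]+b*t[1]
    return (P+Q)/2,np.linalg.norm(P-Q)
def blobs(f,box,thr=60,amin=15):
    x0,y0,x1,y1=box; m=(f["img"][y0:y1,x0:x1].max(2)<thr).astype(np.uint8)
    n,l,s,c=cv2.connectedComponentsWithStats(m)
    return [(c[i]+[x0,y0],s[i,4],s[i,:4]+[x0,y0,0,0]) for i in range(1,n) if s[i,4]>amin]
E
python3 - <<'E'
from h import *
f=manip.grab_frame("top"); g=manip.grab_frame("scene")
for c,a,b in blobs(f,(205,145,330,240)): print("top",c.round(1),a,b,plane(f,c,.238)[0].round(4))
for c,a,b in blobs(g,(240,95,345,190)): print("scene",c.round(1),a,b)
a=cv2.resize(f["img"][145:240,205:330],None,fx=6,fy=6,interpolation=cv2.INTER_CUBIC)
cv2.imwrite("pics/t1.png",a[:,:,::-1])
a=cv2.resize(g["img"][95:185,240:350],None,fx=6,fy=6,interpolation=cv2.INTER_CUBIC)
cv2.imwrite("pics/s1.png",a[:,:,::-1])
E
```

```text
top [253.8 156.4] 91 [246 154  16   6] [0.5805 0.1369 0.238 ]
top [226.2 167.1] 283 [214 156  24  22] [0.5559 0.1992 0.238 ]
top [304.3 166.9] 238 [294 156  20  22] [0.5575 0.0226 0.238 ]
top [225.5 220.5] 298 [213 211  24  20] [0.4354 0.1981 0.238 ]
top [304.  221.2] 235 [293 211  22  21] [0.4359 0.0217 0.238 ]
scene [313.4 109.7] 31 [310 106   8   8]
scene [296.3 127.6] 114 [292 120  10  16]
scene [335.2 157. ] 868 [317 123  28  67]
scene [262.8 137.2] 196 [254 128  17  18]
scene [285.3 172.8] 231 [277 163  17  19]
```

View pics/t1.png

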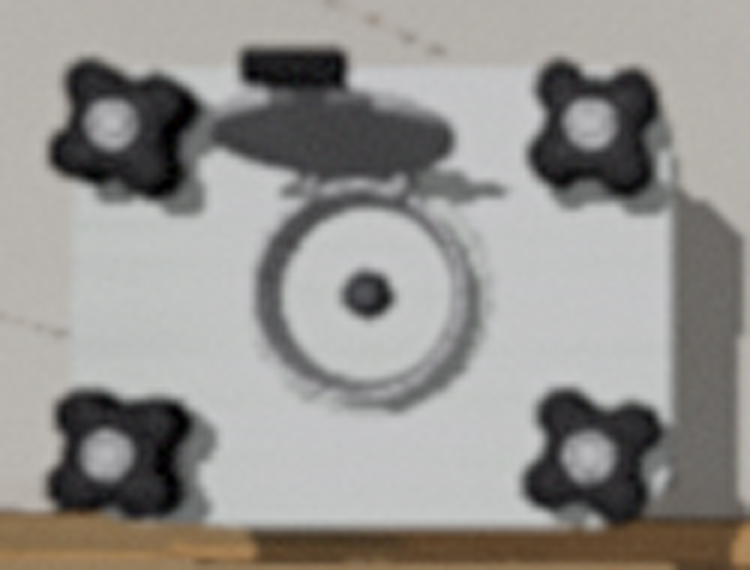

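View pics/s1.png

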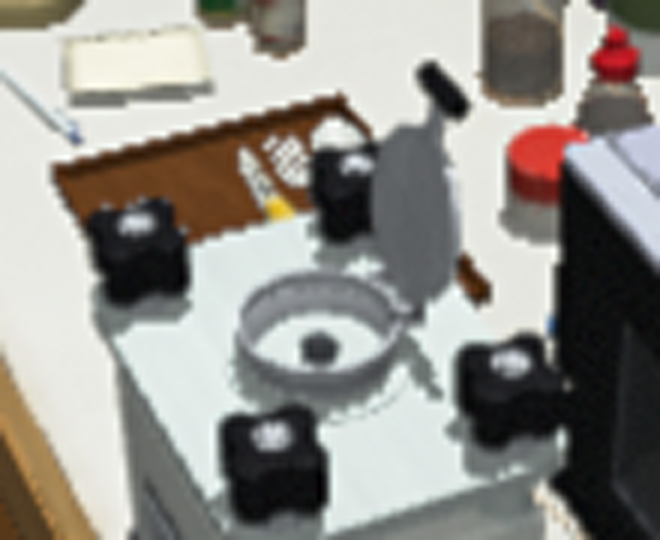

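The nuts' white stud tips and the lid bar are clear in both crops: the bar is at top (253.8,156.4) and scene (313.4,109.7). The lid leans back, clear of the microwave.

```bash
cat >> h.py <<'E'
def nutang(f,c,z=.242,rad=.034):
    # fourth harmonic of the dark head; angle from mill axes, cw positive, mod 90 deg
    x0,y0=int(c[0])-20,int(c[1])-20; m=f["img"][y0:y0+40,x0:x0+40].max(2)<50
    v,u=np.nonzero(m); p=plane(f,np.c_[u+x0,v+y0],z)[:,:2]; k=np.median(p,0)
    p=p[np.hypot(*(p-k).T)<rad]; k=p.mean(0)
    w=((p[:,0]-k[0])+1j*(p[:,1]-k[1]))**4
    return k,(-np.degrees(np.angle(-w.sum()))/4)
E
python3 - <<'E'
from h import *
f=manip.grab_frame("top"); g=manip.grab_frame("scene")
T={'rl':(111,122),'rr':(591,122),'fl':(106,455),'fr':(587,456)}
S={'rl':(358,160),'rr':(510,362),'fl':(134,223),'fr':(271,436)}
c=lambda p,o:np.array(p)/6+o-.42
P={}
for k in T:
    t=c(T[k],(205,145)); s=c(S[k],(240,95)); X,e=tri(f,t,g,s); P[k]=plane(f,t,.251)[0]
    n,a=nutang(f,t); print(k,X.round(4),e.round(4),P[k].round(4),"head",n.round(4),"ang cw",a.round(1))
M=sum(P.values())/4; print("centre",M); d=P['rl']+P['fl']-P['rr']-P['fr']; print("yaw",np.degrees(np.arctan2(-d[0],d[1])),np.linalg.norm(d)/2)
d=P['rl']-P['fl']+P['rr']-P['fr'];print(np.linalg.norm(d)/2,np.degrees(np.arctan2(d[1],d[0])))
print("bar",tri(f,(253.8,156.4),g,(313.4,109.7)))
# hopper centre, mill x
print("hopper", plane(f,c((365,293),(205,145)),.2)[0])
print("microwave bottom front",plane(f,(310,140),.0),plane(f,(310,140),.05),"top edge z .28",plane(f,(310,110),.28), "handle",plane(f,(390,147),.2))
print("mw scene corner", tri(f,(443,110),g,(411,190)))
E
```

```text
rl [0.5611 0.204  0.2442] 0.0027 [0.5591 0.2025 0.251 ] head [0.5549 0.1973] ang cw 14.2
rr [0.5623 0.0248 0.2417] 0.0015 [0.5605 0.0243 0.251 ] head [0.5565 0.0222] ang cw 6.4
fl [0.4364 0.204  0.2418] 0.0017 [0.4359 0.2016 0.251 ] head [0.4354 0.197 ] ang cw 5.3
fr [0.4382 0.0246 0.2406] 0.0021 [0.4375 0.0241 0.251 ] head [0.4359 0.0213] ang cw 12.1
centre [0.49821945 0.11310563 0.251     ]
yaw 0.4917965136049327 0.17788606572957785
0.12307385625077899 0.2638618786323079
bar (array([0.56705969, 0.11418931, 0.33912525]), np.float64(0.003120524462843332))
hopper [0.4990213  0.11632284 0.2       ]
microwave bottom front [[0.66424753 0.02756559 0.        ]] [[0.65465867 0.02399996 0.05      ]] top edge z .28 [[0.67560327 0.00845869 0.28      ]] handle [[ 0.61079867 -0.17461081  0.2       ]]
mw scene corner (array([ 0.65704903, -0.26009754,  0.32164323]), np.float64(0.019486206008406858))
```

```bash
cat >> h.py <<'E'
def delta(x,y,z,yaw):
    """tool pointing down, tool x at yaw (deg): turn (deg) and shift (cm) from the present pose"""
    s=manip.state(); C=R.from_rotvec(s["tcp_rot"])
    T=R.from_euler('z',yaw,degrees=True)*R.from_euler('x',180,degrees=True)
    return (C.inv()*T).as_rotvec(degrees=True).round(1), (C.inv().apply(np.array([x,y,z])-s["eef_pos"])*100).round(2)
E
python3 -c "
from h import *
print(delta(.567,.1145,.40,180.4),delta(.567,.1145,.317,180.4))"
```

```text
(array([ -0. ,  -0. , -19.6]), array([-49.76, -25.5 , -16.88])) (array([ -0. ,  -0. , -19.6]), array([-49.76, -25.5 ,  -8.58]))
```

Request:
move_arm(targets=[[[0,0,-8,-16,-8,-12,1],[0,0,-19.6,-49.8,-25.5,-16.9,1],[0,0,-19.6,-49.8,-25.5,-16.9,1],[0,0,-19.6,-49.8,-25.5,-16.9,1],[0,0,-19.6,-49.8,-25.5,-16.9,1],[0,0,-19.6,-49.8,-25.5,-16.9,1],[0,0,-19.6,-49.8,-25.5,-16.9,1],[0,0,-19.6,-49.8,-25.5,-16.9,1],[0,0,-19.6,-49.8,-25.5,-16.9,1],[0,0,-19.6,-49.8,-25.5,-16.9,1],[0,0,-19.6,-49.8,-25.5,-16.9,1],[0,0,-19.6,-49.8,-25.5,-16.9,1],[0,0,-19.6,-49.8,-25.5,-12.5,1],[0,0,-19.6,-49.8,-25.5,-8.6,1],[0,0,-19.6,-49.8,-25.5,-8.6,1]]])

```text
clock: 2.17
eef_pos: [0.5652, 0.1155, 0.3154]
tcp_rot: [0.012, -3.137, 0.0]
force: [0.6, -0.7, 0.0]
grip_width: 0.0854
grasp_force: 0.0
```

Request:
move_arm(targets=[[[0,0,0,0,0,0,0.35],[0,0,0,0,0,0,0.35],[0,0,0,0,0,0,0.35],[0,0,0,0,0,0,0.35]]], grip_force=30)

```text
clock: 2.68
eef_pos: [0.568, 0.1147, 0.3183]
tcp_rot: [-0.01, 3.139, 0.001]
force: [1.9, 1.6, 5.5]
grip_width: 0.0353
grasp_force: 32.8
```

Run:
```python
from h import *
s=manip.state(); print(s["eef_pos"],s["force"],s["grip_width"],s["grasp_force"])
g=manip.grab_frame("scene")
a=cv2.resize(g["img"][70:180,240:350],None,fx=5,fy=5,interpolation=cv2.INTER_CUBIC)
cv2.imwrite("pics/s2.png",a[:,:,::-1])
```

```text
[0.56798105 0.11471439 0.31831954] [1.85526919 1.60152118 5.52702638] 0.0352575960369075 32.759960889816284
```

View pics/s2.png

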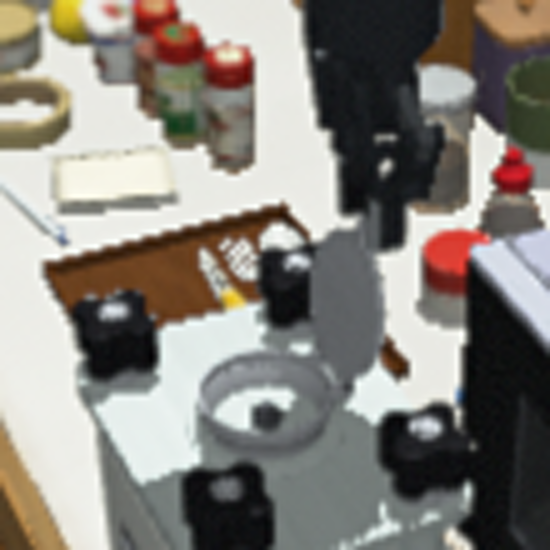

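The fingers hold the bar (35 mm wide, at about (385,225) in the crop). Next I swing the lid along its arc.

Request:
move_arm(targets=[[[0,0,0,1.45,0,-0.21,0.35],[0,0,0,3.15,0,-0.22,0.35],[0,0,0,4.82,0,0.03,0.35],[0,0,0,6.44,0,0.52,0.35],[0,0,0,7.97,0,1.25,0.35],[0,0,0,9.37,0,2.2,0.35],[0,0,0,10.62,0,3.35,0.35],[0,0,0,11.67,0,4.67,0.35],[0,0,0,12.37,0,5.84,0.35],[0,0,0,12.92,0,7.07,0.35],[0,0,0,13.27,0,8.15,0.35],[0,0,0,13.48,0,9.14,0.35],[0,0,0,13.48,0,9.14,0.35]]])

```text
clock: 4.35
eef_pos: [0.432, 0.1139, 0.2251]
tcp_rot: [0.01, -3.14, -0.001]
force: [-2.3, 5.2, 1.2]
grip_width: 0.0352
grasp_force: 34.5
```

Request:
move_arm(targets=[[[0,0,0,0.08,0,0.5,0.35],[0,0,0,0.12,0,0.9,0.35],[0,0,0,0.14,0,1.2,0.35],[0,0,0,0.15,0,1.4,0.35],[0,0,0,0.15,0,1.6,0.35],[0,0,0,0.15,0,1.6,0.35]]])

```text
clock: 5.1
eef_pos: [0.4307, 0.114, 0.2095]
tcp_rot: [0.01, -3.141, -0.002]
force: [-2.5, 5.0, 0.9]
grip_width: 0.0352
grasp_force: 34.6
```

Request:
move_arm(targets=[[[0,0,0,0,0,0.1,0.35],[0,0,0,0,0,0.2,0.35],[0,0,0,0,0,0.3,0.35],[0,0,0,0,0,0.3,0.35]]])

```text
clock: 5.6
eef_pos: [0.4307, 0.114, 0.2065]
tcp_rot: [0.01, -3.141, -0.002]
force: [-2.9, 5.1, 2.1]
grip_width: 0.0353
grasp_force: 34.6
```

Request:
move_arm(targets=[[[0,0,0,0,0,0.1,0.35],[0,0,0,0,0,0.2,0.35],[0,0,0,0,0,0.2,0.35]]])

```text
clock: 5.98
eef_pos: [0.4307, 0.1139, 0.205]
tcp_rot: [0.01, -3.141, -0.001]
force: [-4.6, 5.9, 5.8]
grip_width: 0.0354
grasp_force: 35.1
```

Request:
move_arm(targets=[[[0,0,0,0,0,0.0,0.6],[0,0,0,0,0,0,0.6],[0,0,0,0,0,-0.5,0.6],[0,0,0,0,0,-5,0.6],[0,0,0,0,0,-9,1],[0,0,0,0,0,-9,1]]])

```text
clock: 6.72
eef_pos: [0.4322, 0.1136, 0.2977]
tcp_rot: [-0.01, 3.136, 0.0]
force: [-0.7, -0.2, 0.1]
grip_width: 0.084
grasp_force: 0.0
```

Run:
```python
from h import *
print(delta(.4367,.2041,.203,264.7), manip.state()["force"])
g=manip.grab_frame("scene"); f=manip.grab_frame("top")
a=cv2.resize(g["img"][70:180,240:350],None,fx=5,fy=5,interpolation=cv2.INTER_CUBIC)
cv2.imwrite("pics/s3.png",a[:,:,::-1])
```

```text
(array([ -0.2,   0.2, -84.3]), array([-0.45,  9.05,  9.47])) [-0.70122779 -0.22246698  0.09239626]
```

View pics/s3.png

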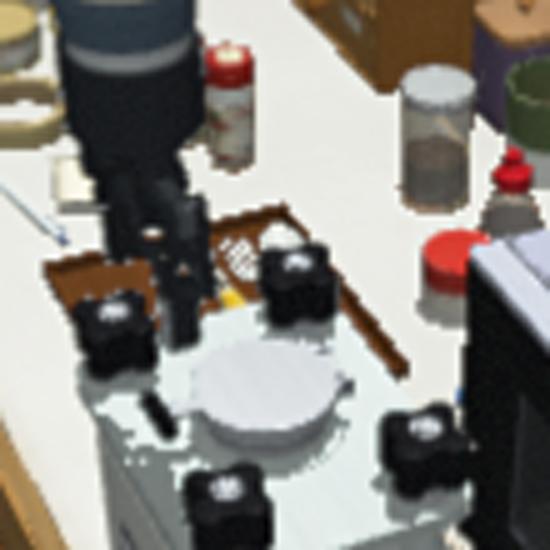

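The lid lies flat on the hopper (crop (270,390)), with the bar at (158,415). Next is the front left nut.

Request:
move_arm(targets=[[[0,0,-10.5,-0.2,4,0,1],[0,0,-21,-0.45,9.05,0,1],[0,0,-31.5,-0.45,9.05,0,1],[0,0,-42,-0.45,9.05,0,1],[0,0,-52.5,-0.45,9.05,0,1],[0,0,-63,-0.45,9.05,0,1],[0,0,-73.5,-0.45,9.05,1,1],[0,0,-84.3,-0.45,9.05,3,1],[0,0,-84.3,-0.45,9.05,6,1],[0,0,-84.3,-0.45,9.05,9,1],[0,0,-84.3,-0.45,9.05,9.5,1],[0,0,-84.3,-0.45,9.05,9.5,0.45],[0,0,-84.3,-0.45,9.05,9.5,0.45],[0,0,-84.3,-0.45,9.05,9.5,0.45],[0,0,-84.3,-0.45,9.05,9.5,0.45]]], grip_force=30)

```text
clock: 8.7
eef_pos: [0.4356, 0.2042, 0.2009]
tcp_rot: [-2.114, 2.321, -0.002]
force: [0.0, -0.3, 6.2]
grip_width: 0.0466
grasp_force: 29.6
```

Request:
move_arm(targets=[[[0,0,10.5,0,0,0,0.45],[0,0,21,0,0,0.05,0.45],[0,0,31.5,0,0,0.1,0.45],[0,0,42,0,0,0.15,0.45],[0,0,52.5,0,0,0.2,0.45],[0,0,63,0,0,0.2,0.45],[0,0,73.5,0,0,0.25,0.45],[0,0,84,0,0,0.3,0.45],[0,0,94.5,0,0,0.35,0.45],[0,0,105,0,0,0.35,0.45],[0,0,115.5,0,0,0.4,0.45],[0,0,126,0,0,0.45,0.45],[0,0,136,0,0,0.5,0.45],[0,0,145,0,0,0.5,0.45],[0,0,152,0,0,0.5,0.45],[0,0,158,0,0,0.5,0.45],[0,0,158,0,0,0.5,0.45]]])

```text
clock: 10.82
eef_pos: [0.4355, 0.2042, 0.1955]
tcp_rot: [1.875, 2.52, 0.002]
force: [0.8, -0.4, 4.8]
grip_width: 0.0469
grasp_force: 29.8
```

Run:
```python
from h import *
s=manip.state();print(s["moment"],s["effort"][5],s["joint_positions"],R.from_rotvec(s["tcp_rot"]).apply([1,0,0]))
```

```text
[ 0.08068995 -0.23754631 -0.07312394] 0.8047855831682682 [ 2.63774188e-01  1.54607047e-01 -2.06525929e-01  1.20808596e+00
  8.87450049e-05  1.54318063e+00] [-2.87283897e-01  9.57845478e-01  4.51558323e-05]
```

Request:
move_arm(targets=[[[0,0,3,0,0,0,0.45],[0,0,5,0,0,0,0.45],[0,0,6.5,0,0,0,0.45],[0,0,8,0,0,0,0.45],[0,0,9,0,0,0,0.45],[0,0,9,0,0,0,0.45]]], grip_force=40)

```text
clock: 11.58
eef_pos: [0.4355, 0.2043, 0.1953]
tcp_rot: [2.062, 2.369, 0.002]
force: [3.3, -0.4, 5.2]
grip_width: 0.0465
grasp_force: 48.3
```

```bash
cat >> h.py <<'E'
def rep():
    s=manip.state(); x=R.from_rotvec(s["tcp_rot"]).apply([1,0,0])
    print("M",s["moment"].round(3),"F",s["force"].round(1),"q6",s["joint_positions"][5].round(3),"nut deg",(270-np.degrees(np.arctan2(x[1],x[0]))%360+.4).round(1),"p",s["eef_pos"].round(4),"w",s["grip_width"].round(4))
E
python3 -c "
from h import *
rep()"
```

```text
Traceback (most recent call last):
  File "h.py", line 38, in rep
    print("M",s["moment"].round(3),"F",s["force"].round(1),"q6",s["joint_positions"][5].round(3),"nut deg",(270-np.degrees(np.arctan2(x[1],x[0]))%360+.4).round(1),"p",s["eef_pos"].round(4),"w",s["grip_width"].round(4))
                                                                                                                                                                                                 ^^^^^^^^^^^^^^^^^^^^^
AttributeError: 'float' object has no attribute 'round'
```

```bash
sed -i 's/s\["grip_width"\].round(4)/round(s["grip_width"],4)/' h.py
python3 -c "
from h import *
rep()"
```

```text
M [-0.069 -0.466  2.479] F [ 3.3 -0.4  5.2] q6 1.697 nut deg 172.5 p [0.4355 0.2043 0.1953] w 0.0465
```

Request:
move_arm(targets=[[[0,0,0,0,0,0,1],[0,0,0,0,0,0,1],[0,0,0,0,0,-5,1],[0,0,0,0,0,-10.5,1],[0,0,0,0,0,-10.5,1]]], grip_force=30)

```text
clock: 12.2
eef_pos: [0.436, 0.2043, 0.3033]
tcp_rot: [2.066, 2.362, 0.007]
force: [0.1, 0.3, -0.8]
grip_width: 0.0854
grasp_force: 0.0
```

```bash
python3 -c "
from h import *
rep();print(delta(.5619,.0249,.202,263.6))"
```

```text
M [-0.011 -0.041  0.047] F [ 0.1  0.3 -0.8] q6 1.701 nut deg 172.8 p [0.436  0.2043 0.3033] w 0.0854
(array([ 1.00e-01,  5.00e-01, -1.66e+02]), array([-19.46,  10.03,  10.18]))
```

Request:
move_arm(targets=[[[0,0,-10.5,-5,2.5,0,1],[0,0,-21,-10,5,0,1],[0,0,-31.5,-15,7.7,0,1],[0,0,-42,-19.5,10,0,1],[0,0,-52.5,-19.5,10,0,1],[0,0,-63,-19.5,10,0,1],[0,0,-73.5,-19.5,10,0,1],[0,0,-84,-19.5,10,0,1],[0,0,-94.5,-19.5,10,0,1],[0,0,-105,-19.5,10,0,1],[0,0,-115.5,-19.5,10,0,1],[0,0,-126,-19.5,10,0,1],[0,0,-136.5,-19.5,10,0,1],[0,0,-147,-19.5,10,0,1],[0,0,-157,-19.5,10,1,1],[0,0,-166,-19.5,10,3,1],[0,0,-166,-19.5,10,6,1],[0,0,-166,-19.5,10,9,1],[0,0,-166,-19.5,10,10,1],[0,0,-166,-19.5,10,10,1]]])

```text
clock: 14.7
eef_pos: [0.5598, 0.0241, 0.1994]
tcp_rot: [2.094, -2.34, -0.002]
force: [-0.6, 0.8, -0.1]
grip_width: 0.0854
grasp_force: 0.0
```

```bash
python3 -c "
from h import *
rep();print(delta(.5619,.0249,.202,263.6))"
```

```text
M [ 0.014 -0.016  0.019] F [-0.6  0.8 -0.1] q6 -1.567 nut deg 6.7 p [0.5598 0.0241 0.1994] w 0.0854
(array([ 0.1, -0. ,  0.1]), array([-0.1 , -0.2 , -0.26]))
```

Request:
move_arm(targets=[[[0,0,0,-0.1,-0.2,-0.3,0.45],[0,0,0,-0.1,-0.2,-0.3,0.45],[0,0,0,-0.1,-0.2,-0.3,0.45],[0,0,0,-0.1,-0.2,-0.3,0.45],[0,0,10.5,-0.1,-0.2,-0.3,0.45],[0,0,21,-0.1,-0.2,-0.25,0.45],[0,0,31.5,-0.1,-0.2,-0.2,0.45],[0,0,42,-0.1,-0.2,-0.15,0.45],[0,0,52.5,-0.1,-0.2,-0.1,0.45],[0,0,63,-0.1,-0.2,-0.1,0.45],[0,0,73.5,-0.1,-0.2,-0.05,0.45],[0,0,84,-0.1,-0.2,0,0.45],[0,0,94.5,-0.1,-0.2,0.05,0.45],[0,0,105,-0.1,-0.2,0.05,0.45],[0,0,115.5,-0.1,-0.2,0.1,0.45],[0,0,126,-0.1,-0.2,0.15,0.45],[0,0,136,-0.1,-0.2,0.2,0.45],[0,0,145,-0.1,-0.2,0.2,0.45],[0,0,152,-0.1,-0.2,0.2,0.45],[0,0,158,-0.1,-0.2,0.2,0.45]]], grip_force=35)

```text
clock: 17.2
eef_pos: [0.561, 0.0253, 0.1989]
tcp_rot: [-1.902, -2.499, 0.001]
force: [-7.5, 0.9, 6.2]
grip_width: 0.0465
grasp_force: 34.7
```

```bash
python3 -c "
from h import *
rep()"
```

```text
M [0.244 1.719 0.138] F [-7.5  0.9  6.2] q6 1.196 nut deg 164.9 p [0.561  0.0253 0.1989] w 0.0465
```

Request:
move_arm(targets=[[[0,0,3,0,0,0,0.45],[0,0,5,0,0,0,0.45],[0,0,6.5,0,0,0,0.45],[0,0,8,0,0,0,0.45],[0,0,8.5,0,0,0,0.45],[0,0,8.5,0,0,0,0.45]]], grip_force=40)

```text
clock: 17.95
eef_pos: [0.561, 0.0255, 0.1988]
tcp_rot: [-2.073, -2.36, 0.001]
force: [-7.6, 0.1, 5.4]
grip_width: 0.0465
grasp_force: 50.8
```

```bash
python3 -c "
from h import *
rep()"
```

```text
M [0.202 1.695 2.839] F [-7.6  0.1  5.4] q6 1.337 nut deg 173.0 p [0.561  0.0255 0.1988] w 0.0465
```

Request:
move_arm(targets=[[[0,0,0,0,0,0,1],[0,0,0,0,0,0,1],[0,0,0,0,0,-5,1],[0,0,0,0,0,-10,1],[0,0,0,0,0,-10,1]]], grip_force=35)

```text
clock: 18.58
eef_pos: [0.5636, 0.0248, 0.3018]
tcp_rot: [2.075, 2.351, 0.006]
force: [0.2, 0.5, 0.0]
grip_width: 0.0851
grasp_force: 0.0
```

Run:
```python
from h import *
rep();print(delta(.4379,.0241,.204,257.9))
f=manip.grab_frame("top")
for k,p in dict(fr=(303.2,220.9),fl=(222.7,220.8),rl=(223.5,165.3)).items(): print(k,nutang(f,p))
```

```text
M [0.004 0.064 0.084] F [0.2 0.5 0. ] q6 1.341 nut deg 173.3 p [0.5636 0.0248 0.3018] w 0.0851
(array([  -0. ,    0.6, -160.8]), array([  1.51, -12.55,   9.69]))
fr (array([0.43689351, 0.01015234]), np.float64(-39.13961897039915))
fl (array([nan, nan]), np.float64(45.0))
rl (array([0.57124181, 0.21020491]), np.float64(45.0))
  return _methods._mean(a, axis=axis, dtype=dtype,
  ret = um.true_divide(
h.py:28: RuntimeWarning: Mean of empty slice.
  p=p[np.hypot(*(p-k).T)<rad]; k=p.mean(0)
```

Request:
move_arm(targets=[[[0,0,-10.5,0.5,-4,0,1],[0,0,-21,1,-8,0,1],[0,0,-31.5,1.5,-12.5,0,1],[0,0,-42,1.5,-12.5,0,1],[0,0,-52.5,1.5,-12.5,0,1],[0,0,-63,1.5,-12.5,0,1],[0,0,-73.5,1.5,-12.5,0,1],[0,0,-84,1.5,-12.5,0,1],[0,0,-94.5,1.5,-12.5,0,1],[0,0,-105,1.5,-12.5,0,1],[0,0,-115.5,1.5,-12.5,0,1],[0,0,-126,1.5,-12.5,0,1],[0,0,-136.5,1.5,-12.5,0,1],[0,0,-147,1.5,-12.5,0,1],[0,0,-157,1.5,-12.5,1,1],[0,0,-160.5,1.5,-12.5,3,1],[0,0,-160.5,1.5,-12.5,6,1],[0,0,-160.5,1.5,-12.5,9,1],[0,0,-160.5,1.5,-12.5,9.7,1],[0,0,-160.5,1.5,-12.5,9.7,1]]])

```text
clock: 21.12
eef_pos: [0.4362, 0.0242, 0.2007]
tcp_rot: [1.969, -2.447, -0.001]
force: [0.2, 0.4, -0.2]
grip_width: 0.0852
grasp_force: 0.0
```

```bash
python3 -c "
from h import *
rep();print(delta(.4379,.0241,.202,257.9))"
```

```text
M [-0.047  0.007  0.014] F [ 0.2  0.4 -0.2] q6 -1.492 nut deg 12.7 p [0.4362 0.0242 0.2007] w 0.0852
(array([ 0.1, -0. , -0.2]), array([-0.02, -0.17, -0.13]))
```

Request:
move_arm(targets=[[[0,0,0,0,-0.15,-0.2,0.45],[0,0,0,0,-0.15,-0.2,0.45],[0,0,0,0,-0.15,-0.2,0.45],[0,0,0,0,-0.15,-0.2,0.45],[0,0,10.5,0,-0.15,-0.2,0.45],[0,0,21,0,-0.15,-0.15,0.45],[0,0,31.5,0,-0.15,-0.1,0.45],[0,0,42,0,-0.15,-0.05,0.45],[0,0,52.5,0,-0.15,0,0.45],[0,0,63,0,-0.15,0,0.45],[0,0,73.5,0,-0.15,0.05,0.45],[0,0,84,0,-0.15,0.1,0.45],[0,0,94.5,0,-0.15,0.15,0.45],[0,0,105,0,-0.15,0.15,0.45],[0,0,115.5,0,-0.15,0.2,0.45],[0,0,126,0,-0.15,0.25,0.45],[0,0,135,0,-0.15,0.3,0.45],[0,0,143,0,-0.15,0.3,0.45],[0,0,149,0,-0.15,0.3,0.45],[0,0,152,0,-0.15,0.3,0.45]]])

```text
clock: 23.62
eef_pos: [0.437, 0.0242, 0.1986]
tcp_rot: [-1.9, -2.501, 0.0]
force: [-4.6, 2.2, 6.9]
grip_width: 0.0464
grasp_force: 34.9
```

```bash
python3 -c "
from h import *
rep()"
```

```text
M [0.294 1.313 0.127] F [-4.6  2.2  6.9] q6 1.163 nut deg 164.9 p [0.437  0.0242 0.1986] w 0.0464
```

Request:
move_arm(targets=[[[0,0,3,0,0,0,0.45],[0,0,5,0,0,0,0.45],[0,0,6.5,0,0,0,0.45],[0,0,8,0,0,0,0.45],[0,0,8.5,0,0,0,0.45],[0,0,8.5,0,0,0,0.45]]], grip_force=40)

```text
clock: 24.38
eef_pos: [0.4371, 0.0243, 0.1985]
tcp_rot: [-2.073, -2.36, 0.001]
force: [-4.8, 0.2, 5.8]
grip_width: 0.0463
grasp_force: 52.4
```

```bash
python3 -c "
from h import *
rep()"
```

```text
M [0.178 1.239 2.719] F [-4.8  0.2  5.8] q6 1.305 nut deg 173.0 p [0.4371 0.0243 0.1985] w 0.0463
```

Request:
move_arm(targets=[[[0,0,0,0,0,0,1],[0,0,0,0,0,0,1],[0,0,0,0,0,-5,1],[0,0,0,0,0,-10,1],[0,0,0,0,0,-10,1]]], grip_force=35)

```text
clock: 25.0
eef_pos: [0.4392, 0.0237, 0.3012]
tcp_rot: [2.076, 2.351, 0.006]
force: [0.7, -0.6, -1.7]
grip_width: 0.0857
grasp_force: 0.0
```

```bash
python3 -c "
from h import *
rep();print(delta(.5607,.2049,.204,255.8))"
```

```text
M [-0.026  0.024 -0.018] F [ 0.7 -0.6 -1.7] q6 1.309 nut deg 173.3 p [0.4392 0.0237 0.3012] w 0.0857
(array([  -0. ,    0.5, -158.7]), array([16.49, 14.24,  9.78]))
```

Request:
move_arm(targets=[[[0,0,-10.5,4,3.5,0,1],[0,0,-21,8,7,0,1],[0,0,-31.5,12,10.5,0,1],[0,0,-42,16.5,14.2,0,1],[0,0,-52.5,16.5,14.2,0,1],[0,0,-63,16.5,14.2,0,1],[0,0,-73.5,16.5,14.2,0,1],[0,0,-84,16.5,14.2,0,1],[0,0,-94.5,16.5,14.2,0,1],[0,0,-105,16.5,14.2,0,1],[0,0,-115.5,16.5,14.2,0,1],[0,0,-126,16.5,14.2,0,1],[0,0,-136.5,16.5,14.2,0,1],[0,0,-147,16.5,14.2,0,1],[0,0,-156,16.5,14.2,1,1],[0,0,-158.5,16.5,14.2,3,1],[0,0,-158.5,16.5,14.2,6,1],[0,0,-158.5,16.5,14.2,9,1],[0,0,-158.5,16.5,14.2,9.7,1],[0,0,-158.5,16.5,14.2,9.7,1]]])

```text
clock: 27.5
eef_pos: [0.5581, 0.2053, 0.2008]
tcp_rot: [1.926, -2.481, -0.0]
force: [0.6, -0.2, 0.4]
grip_width: 0.0857
grasp_force: 0.0
```

```bash
python3 -c "
from h import *
rep();print(delta(.5607,.2049,.202,255.8))"
```

```text
M [0.024 0.009 0.011] F [ 0.6 -0.2  0.4] q6 -1.109 nut deg 14.8 p [0.5581 0.2053 0.2008] w 0.0857
(array([ 0. , -0. , -0.2]), array([-0.03, -0.26, -0.12]))
```

Request:
move_arm(targets=[[[0,0,0,0,-0.25,-0.2,0.45],[0,0,0,0,-0.25,-0.2,0.45],[0,0,0,0,-0.25,-0.2,0.45],[0,0,0,0,-0.25,-0.2,0.45],[0,0,10.5,0,-0.25,-0.2,0.45],[0,0,21,0,-0.25,-0.15,0.45],[0,0,31.5,0,-0.25,-0.1,0.45],[0,0,42,0,-0.25,-0.05,0.45],[0,0,52.5,0,-0.25,0,0.45],[0,0,63,0,-0.25,0,0.45],[0,0,73.5,0,-0.25,0.05,0.45],[0,0,84,0,-0.25,0.1,0.45],[0,0,94.5,0,-0.25,0.15,0.45],[0,0,105,0,-0.25,0.15,0.45],[0,0,115.5,0,-0.25,0.2,0.45],[0,0,126,0,-0.25,0.25,0.45],[0,0,135,0,-0.25,0.3,0.45],[0,0,143,0,-0.25,0.3,0.45],[0,0,149,0,-0.25,0.3,0.45],[0,0,150,0,-0.25,0.3,0.45]]])

```text
clock: 30.0
eef_pos: [0.5596, 0.2051, 0.1989]
tcp_rot: [-1.899, -2.501, -0.0]
force: [-6.3, 1.5, 6.5]
grip_width: 0.0466
grasp_force: 35.8
```

```bash
python3 -c "
from h import *
rep()"
```

```text
M [0.156 1.532 0.041] F [-6.3  1.5  6.5] q6 1.509 nut deg 164.8 p [0.5596 0.2051 0.1989] w 0.0466
```

Request:
move_arm(targets=[[[0,0,3,0,0,0,0.45],[0,0,5,0,0,0,0.45],[0,0,6.5,0,0,0,0.45],[0,0,8,0,0,0,0.45],[0,0,8.5,0,0,0,0.45],[0,0,8.5,0,0,0,0.45]]], grip_force=40)

```text
clock: 30.75
eef_pos: [0.5596, 0.2053, 0.1988]
tcp_rot: [-2.073, -2.36, 0.0]
force: [-4.6, -0.3, 5.6]
grip_width: 0.0463
grasp_force: 51.9
```

```bash
python3 -c "
from h import *
rep()"
```

```text
M [0.047 1.377 2.767] F [-4.6 -0.3  5.6] q6 1.652 nut deg 173.0 p [0.5596 0.2053 0.1988] w 0.0463
```

Request:
move_arm(targets=[[[0,0,0,0,0,0,1],[0,0,0,0,0,0,1],[0,0,0,0,0,-5,1],[0,0,0,0,0,-11,1],[0,0,0,6,-4,-14,1],[0,0,0,12,-9,-14,1],[0,0,0,17,-13,-14,1],[0,0,0,22,-18,-14,1],[0,0,0,26,-23,-14,1],[0,0,0,28,-28,-14,1],[0,0,0,28,-33,-14,1],[0,0,0,28,-33,-14,1],[0,0,0,28,-33,-14,1]]])

```text
clock: 32.38
eef_pos: [0.1977, 0.4416, 0.3383]
tcp_rot: [2.077, 2.357, 0.002]
force: [1.8, 0.2, -0.2]
grip_width: 0.0852
grasp_force: 0.0
```

Run:
```python
from h import *
rep()
g=manip.grab_frame("scene"); f=manip.grab_frame("top")
for k,p in dict(rl=(223.5,165.3),rr=(303.3,165.3),fl=(222.7,220.8),fr=(303.2,220.9)).items(): print(k,nutang(f,p,.236))
a=cv2.resize(f["img"][145:240,205:330],None,fx=4.4,fy=4.4,interpolation=cv2.INTER_CUBIC)
b=cv2.resize(g["img"][95:185,240:350],None,fx=2,fy=2,interpolation=cv2.INTER_CUBIC)
o=np.zeros((600,550,3),np.uint8); o[:a.shape[0],:a.shape[1]]=a; o[420:,:220]=b
cv2.imwrite("pics/e.png",o[:,:,::-1])
```

```text
M [-0.059  0.009 -0.024] F [ 1.8  0.2 -0.2] q6 2.421 nut deg 173.2 p [0.1977 0.4416 0.3383] w 0.0852
rl (array([0.55569408, 0.19789863]), np.float64(-11.643529716772424))
rr (array([0.55699553, 0.02210516]), np.float64(-11.662007646504495))
fl (array([0.4349346 , 0.19683151]), np.float64(-10.559611875813577))
fr (array([0.43669346, 0.02092799]), np.float64(-11.73413777852421))
```

View pics/e.png

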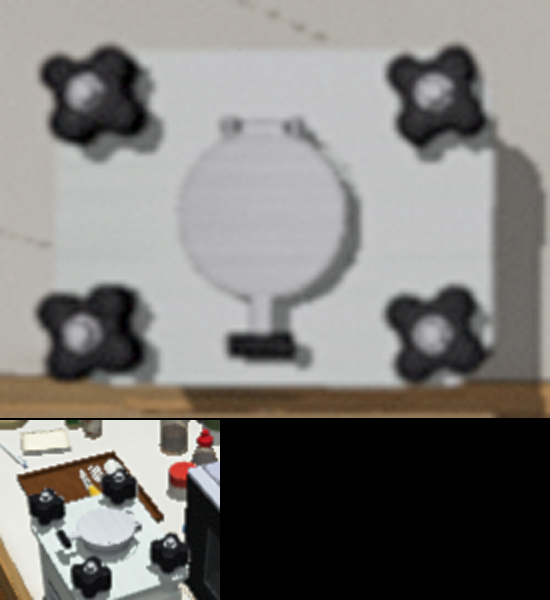

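The lid is shut (disc at (262,215), bar at (262,346)). All four nuts read about 168–169°, which matches the 2.95 rad stop.

```bash
python3 -c "
from h import *
print(manip.job_done())"
```

```text
the job is handed in; nothing more can be done
None
```

The job is handed in: the lid was set down gently, and all four nuts were turned to their hard stops in cross order (front left, rear right, front right, rear left) in about 32 s, without going near the jars or the mug.

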